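# Fetch the clamp bar from behind the spare lens and the focus gauge

## Task

Set up the marking fixture: first stand both the spare lens and the focus gauge, which block the clamp bar in the tray, on the cork mat, and only then fetch the bar and lay it, screw heads up, on the drilled plate between the two end stops, centred and in line with them. Then put the lens and the gauge back in the tray, each on the spot where it stood at the start. Never tip any of the three over, and leave the cases, the screwdriver and the collar beyond alone.

Things in the scene. Friction and masses are not known exactly. Their poses are not given: they have to be found in the camera images.
- bar: Clamp bar: plain bright steel bar, 28 (its x) x 120 (its y) x 30 high, with two black round screw heads (14 diameter, 7 high, total height 37) on its top at y = +42 and -42 mm; about 0.35 kg. Origin at the centre of its underside, z up. Stands on the tray's far (+x) side, about 6 mm behind the feet of lens and gauge: no finger fits between. Grip it across its 28 mm width, near the middle, from above. Loose.
- lens: Spare focusing lens standing upright: black round body, foot 60 diameter (with a thin bright ring) up to 24 high, tapering to a barrel 34 diameter from 28 to 86 mm height (top); about 0.3 kg. Origin at the centre of its underside, z up. Grip the barrel above 45 mm, over the top of the bar (37 high). Its turn about z does not matter. Loose.
- gauge: Focus gauge standing upright: square bright column 28 x 28 from 18 to 90 mm height (top) in the middle of a flat steel foot 56 (its x) x 60 (its y) x 18 high; about 0.3 kg. Origin at the centre of its underside, z up. Grip the column above 45 mm, over the top of the bar (37 high). Loose.
- tray: Grey shallow tray, 160 (x) x 190 (y), fixed; floor 4 mm above the table, rim 4 thick and 10 high. Origin at the centre of its underside; z up. At the start bar, lens and gauge stand on its floor: the lens and the gauge side by side along its y about 74 mm apart (either order), at about x = -22 mm, the bar along y at about x = +30 mm.
- mat: Side area: brown cork mat, 140 (x) x 190 (y) x 3 thick, fixed, empty at the start. Origin at the centre of its underside; z up, upper face at z = 3 mm. Room for lens and gauge side by side, e.g. at y = +45 and -45 mm.
- plate: Drilled aluminium fixture plate, 160 (x) x 190 (y) x 12 thick, fixed, with rows of small holes. Origin at the centre of its underside; z up. On it stand two steel end stops, each 28 (x) x 14 (y), 16 high above the plate's face, centred at y = +77 and -77 mm, x = 0; the clear gap between them is 140 mm long, for the 120 mm bar lying along y.
- nest (a point): Point on the plate's upper face midway between the two end stops (12 mm above the plate's origin), where the centre of the bar's underside belongs; axes as the plate.
- cases: Bystander: stack of three flat cases, black with grey tops, 90 x 130 x 32 high in all, one loose body, lying beyond the work. Origin at the centre of its underside.
- driver: Bystander: screwdriver, about 170 long, lying beyond the work. Its x axis runs along its length, handle to -x.
- collar: Bystander: flat brass collar, 64 outside diameter, 28 bore, 18 high, lying beyond the work. Origin at the centre of its underside.
Things that resemble listed ones, but are neither listed nor needed, are in the scene too. What is meant by the mat is not green, and is the smaller of those in its own colour. There is more than one size of the plate; the one meant has the size given above.

How it is judged (in metres and radians):
On the way, in this order (a step that is already met when the one before it is completed fails the run):
1. lens and gauge both stand upright on the mat, let go, and the bar is still in its place in the tray (within 30 mm) (x of lens in the frame of mat between -0.07 and 0.07 m and y of lens in the frame of mat between -0.095 and 0.095 m and z of lens in the frame of mat between -0.002 and 0.007 m and angle between each of lens, gauge's own z axis and vertical below 0.1 rad and contact force between the fingers and lens below 0.2 N and linear speed of each of lens, gauge below 0.03 m/s and x of gauge in the frame of mat between -0.07 and 0.07 m and y of gauge in the frame of mat between -0.095 and 0.095 m and z of gauge in the frame of mat between -0.002 and 0.007 m and contact force between the fingers and gauge below 0.2 N and distance of bar from where it was at the start of the episode below 0.03 m), for 0.2 s.
2. the bar lies centred and in line between the end stops, let go, while lens and gauge still stand on the mat (x of bar in the frame of nest between -0.012 and 0.012 m and y of bar in the frame of nest between -0.012 and 0.012 m and z of bar in the frame of nest between -0.003 and 0.004 m and angle between the y axis of bar and the y axis of plate, either way round below 0.15 rad and angle between bar's own z axis and vertical below 0.06 rad and contact force between the fingers and bar below 0.2 N and linear speed of bar below 0.03 m/s and x of lens in the frame of mat between -0.07 and 0.07 m and y of lens in the frame of mat between -0.095 and 0.095 m and z of lens in the frame of mat between -0.002 and 0.007 m and angle between each of lens, gauge's own z axis and vertical below 0.1 rad and x of gauge in the frame of mat between -0.07 and 0.07 m and y of gauge in the frame of mat between -0.095 and 0.095 m and z of gauge in the frame of mat between -0.002 and 0.007 m), for 0.2 s.
At the end, for the whole second after the job is handed in: The bar rests screw heads up on the plate between the end stops, its centre within 12 mm of the middle along and across and its length within 0.15 rad of their line; lens and gauge stand upright (within 0.1 rad), each within 15 mm of where it stood at the start; all three are let go and at rest (x of bar in the frame of nest between -0.012 and 0.012 m and y of bar in the frame of nest between -0.012 and 0.012 m and z of bar in the frame of nest between -0.003 and 0.004 m and angle between the y axis of bar and the y axis of plate, either way round below 0.15 rad and angle between bar's own z axis and vertical below 0.06 rad and contact force between the fingers and bar below 0.2 N and linear speed of each of bar, lens, gauge below 0.03 m/s and distance of each of lens, gauge from where it was at the start of the episode below 0.015 m and angle between each of lens, gauge's own z axis and vertical below 0.1 rad and contact force between the fingers and lens below 0.2 N and contact force between the fingers and gauge below 0.2 N); the robot touches nothing.
It fails at once if lens, gauge or bar tipped over (more than 0.6 rad) (angle between any of lens, gauge, bar's own z axis and vertical above 0.6 rad).
It fails at once if a bystander (cases, screwdriver, collar) moved more than 20 mm (distance of any of cases, driver, collar from where it was at the start of the episode above 0.02 m).
It also fails if it takes over 128 s, if anything falls off the work surface, if the arm or the gripper's body presses on something with over 40 N, if the wrist force passes 120 N, or if a joint passes its speed limit or range.

## Robot

A 6-joint arm with a two-finger parallel gripper is mounted at the origin on the work surface. World frame = base frame: x ahead of the robot, y to its left, z up, the work surface at z = 0. Lengths are in mm, angles in rad, forces in N, time in s.
With the tool pointing down it reaches from about 300 to 775 mm from the base axis. Payload 14.6 kg.
Tool frame: the origin (TCP) lies between the finger pads; the fingertips stand 19 mm ahead of it and the grasp point (between the pads) is the TCP; z points along the fingers, y is the direction in which the jaws open and shut (so a half turn about z gives the same grasp; the last joint's range is limited). The gripper opens to 85 mm and grips with 20 to 120 N. Pads are 22 mm wide; open, the fingers measure 114 mm over their backs; the gripper's body (76 mm by 85 mm) begins 54 mm behind the grasp point. The pads swing forward as they close: fully open they stand 13 mm farther back than shut.
Start: joints at [-1.339, 0.3, 1.521, -0, 1.321, -0.067], TCP at [161.899, -525.622, 250.281] pointing down, gripper open.
Joint ranges: [-3.03, 3.03], [-0.79, 2.21], [0.23, 2.52], [-1.04, 4.18], [0, 3.07], [-2.55, 2.55]. Speed limits (rad/s): [2.22, 2.22, 2.57, 3.14, 3.14, 3.14].

## Interface

Orientations are given as a unit quaternion [x, y, z, w].
In Python, from station import bot, eyes, workorder gives the robot as it stands.
- The arm moves only by the tool step_arm, never from a script. Its argument "plan" is a list that holds one entry, the list of rows, each a list of 7 numbers: the shift along the tool's x, y, z in cm, then the turn, a rotation vector about the tool's x, y, z in rad, then the finger opening in cm, from 0 to 8.54. In form: [[[dx, dy, dz, ax, ay, az, jaw], ...]]. A call has 1 to 5 rows; each row is the pose to reach, as a shift and turn from the pose measured when the call began, along the tool's axes at that moment; what a row does not reach only later rows make up. A row lasts 1/10 s, in which the tool goes at most 50 mm and 8.59 degrees, less where a joint would pass 70% of its speed; a pose out of reach is approached as far as the arm can. A call with a gripper value outside its range is refused whole. The fingers move at their own pace and stop on an object; "force" is the grip in N (left out, the last holds). Time passes only in rows, so rows that repeat a pose let the fingers close. It gives the time, the measured TCP pose, the force and the opening at its end, in the units of the state.
- bot.state(): the state, without advancing time (a new reading comes with each control period).
- eyes.grab_frame(name): name is "side" or "top" or "wrist"; returns the picture (420x560x3 uint8, red, green, blue); there is no depth.
- eyes.camera_params(name): a dict with "camera_matrix" (3x3 intrinsics, pixels), "xyz" and "rotation" of the camera in the world. Camera axes: x right, y down, z forward; pixel columns grow to the right and rows downward; lengths in mm; the calibration is good to about 2 mm. The wrist camera is an equidistant fisheye: a pixel r from the principal point sees the ray r / f radians off the axis. A picture is of the moment at which its call begins: read the wrist's pose just before it. camera_params takes no time and is no camera call; for the wrist camera it gives the pose at the moment of the call.
- workorder.close_job(): hands the job in, once; it reports no verdict.
The state is a dict: "time": time; "joint_pos": joint angles; "qd": joint speeds; "effort": joint torques, N m; "tcp_pos": TCP position; "ee_rot": TCP orientation; "contact_force": force on the tool from outside, world axes, zero at the start; "torque": the same for the moment, N m; "finger_gap": opening from 0.0 (shut) to 1.0 (fully open).
Only numpy, scipy, OpenCV 4.12 (cv2) and the standard library are available. Lean on these libraries where they do the work, as an engineer would, in place of code of your own. Each camera call takes 0.05 s, during which the arm holds its last target. There are 200 camera calls.

## Working session

There is one attempt and no reset: what is moved stays moved. The work goes in short steps, Python scripts to look and compute and a tool call to move; the robot and the scene stay as the last step left them, time stands still between calls to the robot, and variables do not carry over. Pictures are saved under pics/ and viewed, about 12 in all and at most 16, crops included, and the job is handed in when it is done.

Besides the shell and the picture viewer there is one more tool, called after "Call:" as name(argument=value, ...), one argument or row to a line, values as JSON. step_arm: Moves the arm, as the interface text tells. Its arguments: {"type":"object","properties":{"plan":{"type":"array","items":{"type":"array","items":{"type":"array","items":{"type":"number"}}}},"force":{"type":"number"}},"required":["plan"]}

```bash
ls; mkdir -p pics; python3 - <<'E'
from station import bot, eyes
import cv2
print(bot.state())
for n in ("top","side"):
    im=eyes.grab_frame(n); cv2.imwrite(f"pics/{n}0.png",im[:,:,::-1]); print(n,eyes.camera_params(n))
print(eyes.camera_params("wrist"))
E
```

```text
pics
{'time': 0.0, 'joint_pos': array([-1.33857443e+00,  3.00481432e-01,  1.52161844e+00,  1.24097604e-05,
        1.32070460e+00, -6.66218778e-02]), 'qd': array([0.00045739, 0.00054172, 0.00051904, 0.00029065, 0.00055155,
       0.00296518]), 'effort': array([-7.00660257e-04, -5.43502486e+01, -3.61795235e+01, -1.60128948e-04,
        4.07019150e-03, -1.12120804e-05]), 'tcp_pos': array([ 161.86467602, -525.40592238,  249.69982989]), 'ee_rot': array([ 9.88857352e-01,  1.48864937e-01, -4.41216476e-05, -6.04330342e-04]), 'contact_force': array([ 0.15668553,  0.23944129, -1.1124382 ]), 'torque': array([ 0.00507444, -0.00893919, -0.01504901]), 'finger_gap': 1.0011991683329957}
top {'camera_matrix': array([[528.22180503,   0.        , 274.25456979],
       [  0.        , 528.22180503, 207.72929443],
       [  0.        ,   0.        ,   1.        ]]), 'xyz': array([ 368.62223324,   -6.56945906, 1717.21053741]), 'rotation': array([-0.70104048,  0.71196563, -0.03020216,  0.0271112 ])}
side {'camera_matrix': array([[486.4331188 ,   0.        , 288.30611975],
       [  0.        , 486.4331188 , 204.90536456],
       [  0.        ,   0.        ,   1.        ]]), 'xyz': array([ -39.05483696, 1077.55596461,  894.86629533]), 'rotation': array([-0.18463673,  0.86378518, -0.45570738,  0.11006921])}
{'camera_matrix': array([[325.1922621 ,   0.        , 275.30641355],
       [  0.        , 325.1922621 , 213.31092196],
       [  0.        ,   0.        ,   1.        ]]), 'xyz': array([ 240.12264225, -501.54157288,  373.1948556 ]), 'rotation': array([ 0.79427556, -0.58545064, -0.09718908,  0.13010831])}
```

View pics/top0.png

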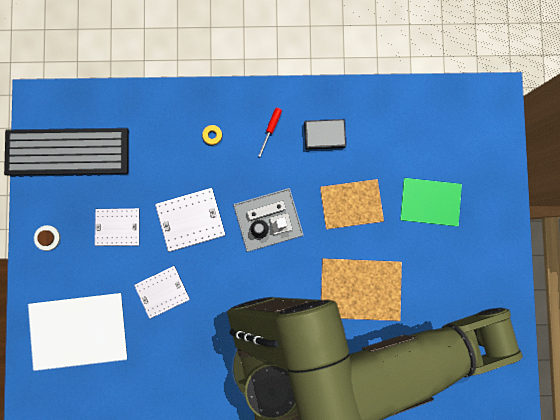

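View pics/side0.png

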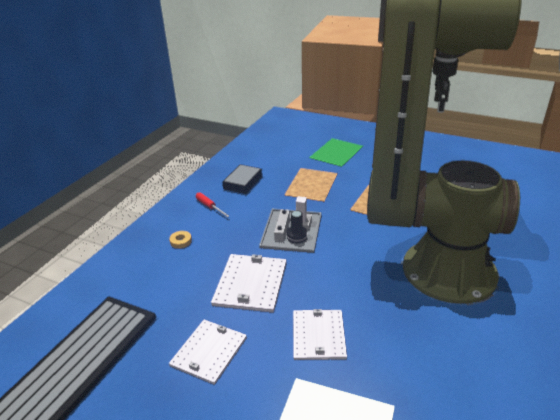

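Top view: the spread-out lookalikes are three drilled plates at (190,219), (117,227) and (162,291), two brown mats at (352,204) and (361,289), and a green mat at (431,202). The tray is at (268,220), holding the lens at (259,230), the gauge at (281,224) and the bar at (266,211). I'll measure sizes to choose between them.

```bash
cat > h.py <<'E'
import numpy as np, cv2
from scipy.spatial.transform import Rotation as R
from station import bot, eyes
def ray(P,uv,fish=False):
    K=P["camera_matrix"]; uv=np.atleast_2d(np.asarray(uv,float))
    d=np.c_[(uv[:,0]-K[0,2])/K[0,0],(uv[:,1]-K[1,2])/K[1,1],np.ones(len(uv))]
    if fish:
        r=np.linalg.norm(d[:,:2],axis=1)+1e-9
        d=np.c_[d[:,:2]/r[:,None]*np.sin(r)[:,None],np.cos(r)]
    d/=np.linalg.norm(d,axis=1)[:,None]
    return np.array(P["xyz"]),R.from_quat(P["rotation"]).apply(d)
def plane(P,uv,z,fish=False):
    o,d=ray(P,uv,fish); return o+d*((z-o[2])/d[:,2])[:,None]
def proj(P,X,fish=False):
    K=P["camera_matrix"]; c=R.from_quat(P["rotation"]).inv().apply(np.atleast_2d(X)-P["xyz"])
    if fish:
        rho=np.linalg.norm(c[:,:2],axis=1)+1e-9; th=np.arctan2(rho,c[:,2]); q=c[:,:2]/rho[:,None]*th[:,None]
    else: q=c[:,:2]/c[:,2:]
    return q*K[0,0]+K[:2,2]
def tri(rays):
    A=np.zeros((3,3));b=np.zeros(3)
    for o,d in rays:
        M=np.eye(3)-np.outer(d.ravel(),d.ravel());A+=M;b+=M@o
    return np.linalg.solve(A,b)
def rect(pts):
    (c,(w,h),a)=cv2.minAreaRect(pts[:,:2].astype(np.float32)); return np.round(c,1),np.round((w,h),1),round(a,2)
E
cat > a.py <<'E'
from h import *
P=eyes.camera_params("top"); im=cv2.imread("pics/top0.png"); hsv=cv2.cvtColor(im,cv2.COLOR_BGR2HSV)
H,S,V=cv2.split(hsv)
blue=((H>95)&(H<125)&(S>110)).astype(np.uint8)
m=cv2.morphologyEx(1-blue,cv2.MORPH_OPEN,np.ones((3,3)))
n,l,st,ce=cv2.connectedComponentsWithStats(m)
for i in range(1,n):
    if 150<st[i,4]<15000:
        c=max(cv2.findContours((l==i).astype(np.uint8),cv2.RETR_EXTERNAL,cv2.CHAIN_APPROX_NONE)[0],key=len)[:,0]
        print(ce[i].round(), rect(plane(P,c,5)), hsv[l==i].mean(0).round())
E
python3 a.py
```

```text
[274. 120.] (array([796.3, -17.2]), array([26.9, 91.3]), 66.3) [ 43. 217. 205.]
[325. 134.] (array([ 749.6, -185.2]), array([ 94.5, 133.7]), 1.69) [ 69.  14. 158.]
[212. 134.] (array([752.4, 187.4]), array([62.5, 63.6]), 89.57) [ 31. 163. 225.]
[351. 204.] (array([ 517. , -266.8]), array([142.1, 192.5]), 6.77) [ 20. 144. 214.]
[431. 202.] (array([ 520.1, -525.3]), array([191.3, 140.7]), 83.09) [ 67. 158. 220.]
[190. 219.] (array([474.1, 259.7]), array([163.5, 193. ]), 15.27) [135.   6. 238.]
[268. 219.] (array([469.8,   6.5]), array([162.7, 192.8]), 15.33) [ 68.  10. 160.]
[117. 227.] (array([453.9, 496.9]), array([121.3, 139.5]), 0.3) [138.   8. 234.]
[ 47. 238.] (array([422.5, 722.4]), array([81.3, 80.7]), 0.99) [ 32.  78. 174.]
[161. 292.] (array([242.5, 350.8]), array([121., 143.]), 24.71) [138.   8. 234.]
[ 77. 331.] (array([122.6, 619.9]), array([212.5, 300.3]), 5.72) [ 46.   4. 247.]
```

The plate at (190,219) measures 163x193 mm, against about 121x141 for the other two, so it matches the stated size. The mat at (351,204) measures 142x192 and is the smaller brown one. Next is moving the wrist camera over the tray.

```bash
cat >> h.py <<'E'
def go(p,yaw,s=None):
    """tool-frame shift (cm) and turn for tool-down target p (mm), yaw (deg) of tool x"""
    s=s or bot.state(); T=R.from_quat(s["ee_rot"]); G=R.from_euler("z",yaw,degrees=True)*R.from_quat([1,0,0,0])
    sh=T.inv().apply(np.array(p)-s["tcp_pos"])/10; tu=(T.inv()*G).as_rotvec()
    print("t",round(s["time"],2),"tcp",s["tcp_pos"].round(1),"yaw",np.degrees(np.arctan2(*T.apply([1,0,0])[[1,0]])).round(2),"gap",round(s["finger_gap"],3),"F",s["contact_force"].round(1),"j1,6",s["joint_pos"][[0,5]].round(2))
    print("  ->",sh.round(2),tu.round(3))
E
python3 - <<'E'
from h import *
P=eyes.camera_params("wrist"); s=bot.state(); T=R.from_quat(s["ee_rot"])
print(T.inv().apply(R.from_quat(P["rotation"]).as_matrix().T).round(3), T.inv().apply(P["xyz"]-s["tcp_pos"]))
go([440,-80,260],105)
E
```

```text
[[ 0.001  1.     0.001]
 [-0.947  0.002 -0.321]
 [-0.321 -0.001  0.947]] [ 8.18508945e+01  6.46820261e-02 -1.23416700e+02]
t 0.1 tcp [ 161.8 -525.4  249.8] yaw 17.12 gap 1.0 F [-0.1  0.2 -0.7] j1,6 [-1.34 -0.07]
  -> [ 39.69 -34.38  -0.98] [-1.000e-03 -1.000e-03 -1.534e+00]
```

Call:
step_arm(
  plan=[
    [[3.9,-3.4,0,0,0,0,8.5],[7.8,-6.8,0,0,0,0,8.5],[11.7,-10.2,0,0,0,0,8.5],[15.6,-13.6,0,0,0,0,8.5],[19.0,-16.5,0,0,0,0,8.5]],
  ],
)

```text
time: 0.6
tcp_pos: [294.4, -311.4, 249.8]
ee_rot: [0.989, 0.149, -0.0, -0.001]
contact_force: [0.8, 0.1, -0.4]
finger_gap: 0.994
```

Call:
step_arm(
  plan=[
    [[3.9,-3.4,0,0,0,0,8.5],[7.8,-6.8,0,0,0,0,8.5],[11.7,-10.2,0,0,0,0,8.5],[15.6,-13.6,0,0,0,0,8.5],[19.5,-17,0,0,0,0,8.5]],
  ],
)

```text
time: 1.1
tcp_pos: [425.8, -98.6, 250.1]
ee_rot: [0.989, 0.149, 0.0, -0.001]
contact_force: [0.6, -0.4, -0.1]
finger_gap: 0.994
```

Call:
step_arm(
  plan=[
    [[0,0,0,0,0,-0.75,8.5],[0,0,0,0,0,-0.75,8.5],[0,0,0,0,0,-0.75,8.5],[0,0,0,0,0,-0.75,8.5],[0,0,0,0,0,-0.75,8.5]],
  ],
)

```text
time: 1.6
tcp_pos: [425.7, -98.5, 249.8]
ee_rot: [0.864, 0.503, 0.0, -0.001]
contact_force: [-0.2, 1.0, 0.2]
finger_gap: 0.995
```

Call:
step_arm(
  plan=[
    [[0,0,0,0,0,-0.75,8.5],[0,0,0,0,0,-0.75,8.5],[0,0,0,0,0,-0.75,8.5],[0,0,0,0,0,-0.75,8.5],[0,0,0,0,0,-0.75,8.5]],
  ],
)

```text
time: 2.1
tcp_pos: [425.6, -98.4, 249.6]
ee_rot: [0.62, 0.785, 0.0, -0.001]
contact_force: [-0.2, -0.3, -0.4]
finger_gap: 0.994
```

```bash
cat > snap.py <<'E'
import sys,pickle; from h import *
n=sys.argv[1]; P=eyes.camera_params("wrist"); im=eyes.grab_frame("wrist")
cv2.imwrite(f"pics/w{n}.png",im[:,:,::-1]); pickle.dump(P,open(f"pics/w{n}.pkl","wb"))
E
python3 snap.py A; python3 -c "
from h import *
go([430,90,250],105)"
```

```text
t 2.15 tcp [425.6 -98.4 249.6] yaw 103.95 gap 0.995 F [-0.3 -0.4 -0.5] j1,6 [-0.31 -0.56]
  -> [18.18  4.97 -0.02] [-0.001 -0.002 -0.018]
```

View pics/wA.png

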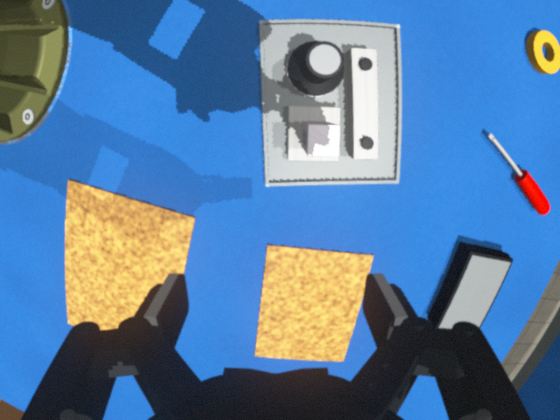

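Wrist view A: the lens is at (318,65) with a light top, the gauge at (316,138), the bar at (364,103) with its screws at (365,63) and (366,143), and the smaller mat at (315,302). View B comes from the +y side.

Call:
step_arm(
  plan=[
    [[4,1.1,0,0,0,-0.018,8.5],[8,2.2,0,0,0,-0.018,8.5],[12,3.3,0,0,0,-0.018,8.5],[16,4.4,0,0,0,-0.018,8.5],[18.2,5,0,0,0,-0.018,8.5]],
  ],
)

```text
time: 2.65
tcp_pos: [429.8, 92.7, 249.8]
ee_rot: [0.61, 0.793, 0.0, -0.001]
contact_force: [0.4, -0.8, -0.2]
finger_gap: 0.995
```

```bash
python3 snap.py B
```

```text
(no output)
```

View pics/wB.png

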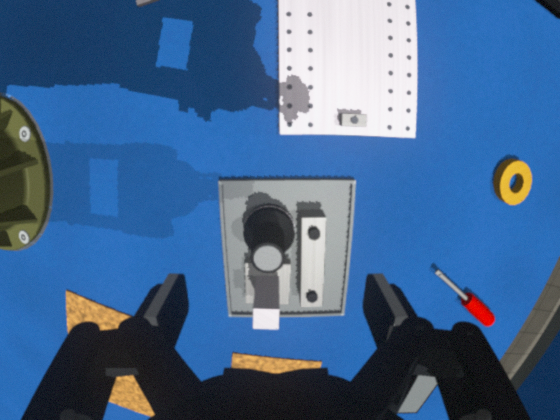

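```bash
python3 - <<'E'
from h import *
A=cv2.imread("pics/wA.png");B=cv2.imread("pics/wB.png")
a=cv2.resize(A[15:190,255:405],None,fx=2.6,fy=2.6*1,interpolation=cv2.INTER_CUBIC)
b=cv2.resize(B[165:340,210:360],None,fx=2.6,fy=2.6,interpolation=cv2.INTER_CUBIC)
cv2.imwrite("pics/crop.png",np.hstack([a,b]))
for n,I,seeds in(("A",A,[(324,60),(320,130),(365,63),(366,143)]),("B",B,[(267,258),(266,318),(313,233),(312,296)])):
    g=cv2.cvtColor(I,cv2.COLOR_BGR2GRAY)
    for s in seeds:
        m=np.zeros((422,562),np.uint8); cv2.floodFill(I.copy(),m,s,0,(9,)*3,(9,)*3,4|cv2.FLOODFILL_FIXED_RANGE|cv2.FLOODFILL_MASK_ONLY|(1<<8))
        y,x=np.nonzero(m[1:-1,1:-1]); print(n,s,I[s[1],s[0]],len(x),x.mean().round(2),y.mean().round(2),x.min(),x.max(),y.min(),y.max())
E
```

```text
A (324, 60) [221 221 218] 633 324.57 59.32 311 339 46 73
A (320, 130) [195 191 197] 356 317.92 135.74 308 328 125 153
A (365, 63) [84 81 79] 85 365.24 63.59 360 370 59 68
A (366, 143) [103 102 100] 91 366.7 142.56 361 372 137 147
B (267, 258) [179 178 175] 459 267.25 257.81 255 280 247 269
B (266, 318) [238 234 238] 437 265.43 318.43 254 277 309 328
B (313, 233) [78 77 77] 69 313.74 233.7 309 318 230 238
B (312, 296) [75 70 70] 49 311.76 297.06 307 315 293 300
```

View pics/crop.png

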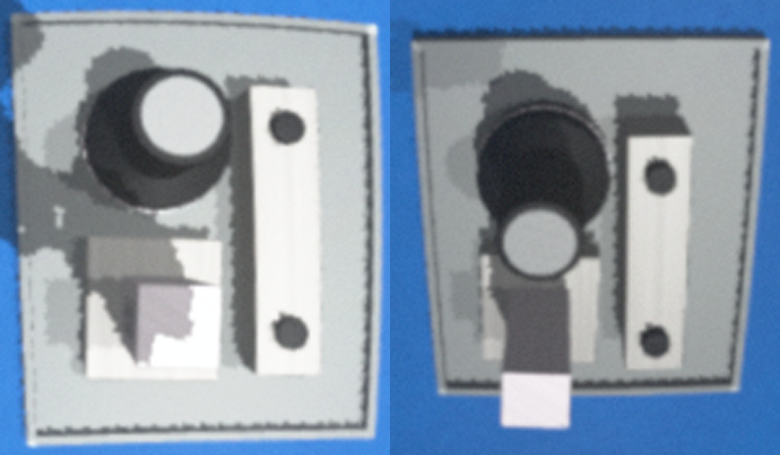

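The crop shows the lens top, gauge column top and both screw heads clearly in both views. They are not lookalikes, since this is the only tray. Triangulating next.

```bash
cat > tri.py <<'E'
from h import *; import pickle
PA,PB=[pickle.load(open(f"pics/w{n}.pkl","rb")) for n in "AB"]
X={}
for n,a,b in [("lens",(324.6,59.5),(267.2,257.8)),("gauge",(323.8,140.2),(265.5,318.4)),("s1",(365.2,63.6),(313.7,233.8)),("s2",(366.7,142.6),(311.8,297))]:
    X[n]=tri([ray(PA,a,1),ray(PB,b,1)]); print(n,X[n].round(1),proj(PA,X[n],1).round(1)-a,proj(PB,X[n],1).round(1)-b)
d=X["s1"]-X["s2"];print("bar c",((X["s1"]+X["s2"])/2).round(1),np.linalg.norm(d),"yaw y",np.degrees(np.arctan2(d[1],d[0])))
def off(z,c): return 
# nest / plate stops: plate outline B lower edge; gauge foot & lens-foot edges, tray corners at z10
c=lambda x,y:(255+x/2.6,15+y/2.6)
print("tray A z10",plane(PA,[c(13,16),c(376,26),c(368,438),c(30,444)],10,1).round(0)[:,:2].tolist())
cb=lambda x,y:(210+(x-390)/2.6,165+y/2.6)
print("tray B z10",plane(PB,[cb(415,40),cb(769,40),cb(738,389),cb(440,391)],10,1).round(0)[:,:2].tolist())
print("gauge foot A z22",plane(PA,[c(88,239),c(221,239),c(219,379),c(86,377)],22,1).round(0)[:,:2].tolist(), rect(plane(PA,[c(88,239),c(221,239),c(219,379),c(86,377)],22,1)))
E
python3 tri.py
```

```text
lens [436.6  33.8  89. ] [[0. 0.]] [[0. 0.]]
gauge [452.7 -35.4  92.6] [[-0.2 -0.1]] [[0.2 0.1]]
s1 [484.   51.5  38.7] [[0.3 0.1]] [[-0.2 -0.1]]
s2 [507.3 -28.9  38.7] [[0.3 0.1]] [[-0.2 -0.1]]
bar c [495.6  11.3  38.7] 83.71155126345622 yaw y 106.15351518703977
tray A z10 [[366.0, 74.0], [519.0, 117.0], [566.0, -66.0], [416.0, -107.0]]
tray B z10 [[367.0, 76.0], [519.0, 118.0], [569.0, -64.0], [416.0, -105.0]]
gauge foot A z22 [[419.0, -14.0], [472.0, 0.0], [487.0, -57.0], [432.0, -70.0]] (array([452.5, -35.5]), array([56.6, 59.4]), 14.44)
```

Two-view heights are 89, 92.6 and 38.7 mm, against 90, 94 and 41 from the text, so about 1 to 2 mm low but consistent. I'll take the gauge first, as it is nearest the mat.

```bash
python3 -c "
from h import *
go([452.7,-35.4,150],105)"
```

```text
t 2.7 tcp [429.9  94.2 249.7] yaw 104.92 gap 0.998 F [-0.8  1.  -0.5] j1,6 [ 0.13 -0.13]
  -> [-13.13  -1.13   9.94] [-0.001 -0.003 -0.001]
```

Call:
step_arm(
  plan=[
    [[-4,-0.35,2.5,0,0,0,7],[-8,-0.7,5,0,0,0,7],[-12,-1.05,8,0,0,0,7],[-13.1,-1.1,9.9,-0.001,-0.003,-0.001,7],[-13.1,-1.1,9.9,-0.001,-0.003,-0.001,7]],
  ],
)

```text
time: 3.2
tcp_pos: [451.8, -36.2, 148.2]
ee_rot: [0.611, 0.792, -0.001, -0.002]
contact_force: [0.2, 1.0, 0.3]
finger_gap: 0.825
```

```bash
python3 -c "
from h import *
go([452.7,-35.4,71],105)"
```

```text
t 3.2 tcp [451.8 -36.2 148.2] yaw 104.69 gap 0.825 F [0.2 1.  0.3] j1,6 [-0.16 -0.42]
  -> [0.04 0.14 7.72] [-0.004 -0.001 -0.005]
```

Call:
step_arm(
  plan=[
    [[0.05,0.1,2.5,0,0,-0.005,7],[0.05,0.1,5,0,0,-0.005,7],[0.05,0.1,7,0,0,-0.005,7],[0.05,0.1,7.7,0,0,-0.005,7],[0.05,0.1,7.7,0,0,-0.005,7]],
  ],
)

```text
time: 3.7
tcp_pos: [452.3, -34.8, 71.5]
ee_rot: [0.609, 0.793, -0.001, -0.002]
contact_force: [0.6, 0.3, 0.1]
finger_gap: 0.815
```

Call:
step_arm(
  plan=[
    [[0,0,0,0,0,0,4.5],[0,0,0,0,0,0,3.4],[0,0,0,0,0,0,2.9],[0,0,0,0,0,0,2],[0,0,0,0,0,0,2]],
  ],
  force=40,
)

```text
time: 4.2
tcp_pos: [452.8, -34.8, 72.4]
ee_rot: [0.609, 0.793, -0.001, -0.001]
contact_force: [-3.0, 1.6, 8.2]
finger_gap: 0.325
```

Call:
step_arm(
  plan=[
    [[0,0,0,0,0,0,2],[0,0,0,0,0,0,2],[0,0,0,0,0,0,2]],
  ],
)

```text
time: 4.5
tcp_pos: [452.8, -34.9, 72.5]
ee_rot: [0.609, 0.793, -0.001, -0.001]
contact_force: [-1.0, -0.8, 0.9]
finger_gap: 0.326
```

```bash
python3 -c "
from h import *
go([522.3,-311.7,140],105);print(bot.state()['tcp_pos'],bot.state()['ee_rot'])"
```

```text
t 4.5 tcp [452.8 -34.9  72.5] yaw 104.94 gap 0.326 F [-1.  -0.8  0.9] j1,6 [-0.16 -0.42]
  -> [-28.53  -0.44  -6.78] [-0.003 -0.001 -0.001]
[452.78586606 -34.86942983  72.45702594] [ 0.60918175  0.7930289  -0.0009064  -0.00138953]
```

Call:
step_arm(
  plan=[
    [[0,0,-1,0,0,0,2],[0,0,-3,0,0,0,2],[0,0,-5,0,0,0,2],[0,0,-6.8,0,0,0,2],[-2,0,-6.8,0,0,0,2]],
  ],
)

```text
time: 5.0
tcp_pos: [458.9, -53.5, 143.3]
ee_rot: [0.608, 0.794, 0.0, 0.0]
contact_force: [0.1, -0.1, -2.3]
finger_gap: 0.324
```

Call:
step_arm(
  plan=[
    [[-3,0,0,0,0,0,2],[-6,-0.1,0,0,0,0,2],[-9,-0.2,0,0,0,0,2],[-12,-0.2,0,0,0,0,2],[-14,-0.3,0,0,0,0,2]],
  ],
)

```text
time: 5.5
tcp_pos: [492.5, -191.2, 143.9]
ee_rot: [0.609, 0.793, -0.0, 0.0]
contact_force: [0.8, 0.7, -2.8]
finger_gap: 0.324
```

Call:
step_arm(
  plan=[
    [[-3,0,0,0,0,0,2],[-6,0,0,0,0,0,2],[-9,0,0,0,0,0,2],[-11.5,0,0,0,0,0,2],[-12.5,0,0,0,0,0,2]],
  ],
)

```text
time: 6.0
tcp_pos: [524.9, -313.8, 144.4]
ee_rot: [0.609, 0.793, -0.0, 0.001]
contact_force: [0.4, 0.1, -2.0]
finger_gap: 0.321
```

```bash
python3 -c "
from h import *
go([522.3,-311.7,72],105)"
```

```text
t 6.0 tcp [ 524.9 -313.8  144.4] yaw 104.91 gap 0.321 F [ 0.4  0.1 -2. ] j1,6 [-0.6  -0.86]
  -> [ 0.27 -0.2   7.24] [ 0.001  0.001 -0.002]
```

Call:
step_arm(
  plan=[
    [[0.25,-0.2,3,0,0,0,2],[0.25,-0.2,5.5,0,0,0,2],[0.25,-0.2,6.7,0,0,0,2],[0.25,-0.2,7.1,0,0,0,2],[0.25,-0.2,7.25,0,0,0,2]],
  ],
)

```text
time: 6.5
tcp_pos: [522.7, -311.8, 72.5]
ee_rot: [0.609, 0.793, -0.0, 0.001]
contact_force: [1.1, -0.3, -1.9]
finger_gap: 0.324
```

```bash
python3 -c "
from h import *
go([522.3,-311.7,71.5],105)"
```

```text
t 6.5 tcp [ 522.7 -311.8   72.5] yaw 104.92 gap 0.324 F [ 1.1 -0.3 -1.9] j1,6 [-0.6  -0.86]
  -> [ 0.02 -0.03  0.1 ] [ 0.001  0.001 -0.001]
```

Call:
step_arm(
  plan=[
    [[0,0,0.05,0,0,0,2],[0,0,0.1,0,0,0,2],[0,0,0.15,0,0,0,2]],
  ],
)

```text
time: 6.8
tcp_pos: [523.0, -312.0, 71.7]
ee_rot: [0.609, 0.793, -0.0, 0.001]
contact_force: [0.4, -0.7, -1.9]
finger_gap: 0.325
```

Call:
step_arm(
  plan=[
    [[0,0,0,0,0,0,3.2],[0,0,0,0,0,0,4.5],[0,0,0,0,0,0,6],[0,0,0,0,0,0,7],[0,0,0,0,0,0,7]],
  ],
)

```text
time: 7.3
tcp_pos: [523.0, -312.0, 71.8]
ee_rot: [0.609, 0.793, -0.0, 0.001]
contact_force: [0.5, -0.1, 0.6]
finger_gap: 0.819
```

Call:
step_arm(
  plan=[
    [[0,0,-2,0,0,0,7],[0,0,-5,0,0,0,7],[0,0,-7.5,0,0,0,7],[3,0,-8.5,0,0,0,7],[7,0,-9,0,0,0,7]],
  ],
)

```text
time: 7.8
tcp_pos: [504.8, -244.5, 162.8]
ee_rot: [0.61, 0.792, 0.0, 0.003]
contact_force: [-0.2, -0.7, 0.1]
finger_gap: 0.82
```

Call:
step_arm(
  plan=[
    [[4.5,0,0,0,0,0,7],[9,0,0,0,0,0,7],[13.5,0,0,0,0,0,7],[18,0,0,0,0,0,7],[22,0,0,0,0,0,7]],
  ],
)

```text
time: 8.3
tcp_pos: [447.6, -30.1, 162.1]
ee_rot: [0.61, 0.792, 0.0, 0.003]
contact_force: [1.2, -0.3, -0.2]
finger_gap: 0.819
```

```bash
python3 -c "
from h import *
go([436.6,33.8,150],105)"
```

```text
t 8.3 tcp [447.6 -30.1 162.1] yaw 104.83 gap 0.819 F [ 1.2 -0.3 -0.2] j1,6 [-0.15 -0.41]
  -> [6.46 0.56 1.19] [ 0.004  0.004 -0.003]
```

Call:
step_arm(
  plan=[
    [[4,0.35,0.5,0.004,0.004,0,7],[6.5,0.55,1,0.004,0.004,0,7],[6.5,0.55,4,0.004,0.004,0,7],[6.5,0.55,6.2,0.004,0.004,0,7],[6.5,0.55,6.2,0.004,0.004,0,7]],
  ],
)

```text
time: 8.8
tcp_pos: [435.3, 34.2, 97.9]
ee_rot: [0.61, 0.793, -0.001, -0.002]
contact_force: [0.6, 0.3, -0.2]
finger_gap: 0.822
```

```bash
python3 -c "
from h import *
go([436.6,33.8,71],105)"
```

```text
t 8.8 tcp [435.3  34.2  97.9] yaw 104.86 gap 0.822 F [ 0.6  0.3 -0.2] j1,6 [-0.01 -0.26]
  -> [-0.07  0.12  2.69] [-0.004 -0.001 -0.003]
```

Call:
step_arm(
  plan=[
    [[-0.05,0.1,1.5,0,0,0,7],[-0.05,0.1,2.7,0,0,0,7],[-0.05,0.1,2.7,0,0,0,7]],
  ],
)

```text
time: 9.1
tcp_pos: [435.9, 33.8, 70.4]
ee_rot: [0.61, 0.793, -0.002, -0.002]
contact_force: [0.3, 0.6, 0.6]
finger_gap: 0.822
```

Call:
step_arm(
  plan=[
    [[0,0,0,0,0,0,5],[0,0,0,0,0,0,4],[0,0,0,0,0,0,3.4],[0,0,0,0,0,0,2.5],[0,0,0,0,0,0,2.5]],
  ],
)

```text
time: 9.6
tcp_pos: [436.6, 33.8, 71.2]
ee_rot: [0.61, 0.792, -0.001, -0.002]
contact_force: [1.0, 1.2, 7.4]
finger_gap: 0.38
```

Call:
step_arm(
  plan=[
    [[0,0,0,0,0,0,2.5],[0,0,0,0,0,0,2.5],[0,0,0,0,0,0,2.5]],
  ],
)

```text
time: 9.9
tcp_pos: [436.5, 33.9, 71.2]
ee_rot: [0.61, 0.793, -0.001, -0.002]
contact_force: [-0.6, 1.2, 1.8]
finger_gap: 0.38
```

```bash
python3 -c "
from h import *
go([511.7,-222.3,140],105)"
```

```text
t 9.9 tcp [436.5  33.9  71.2] yaw 104.84 gap 0.38 F [-0.6  1.2  1.8] j1,6 [-0.01 -0.27]
  -> [-26.68   0.68  -6.92] [-0.004 -0.001 -0.003]
```

Call:
step_arm(
  plan=[
    [[0,0,-1,0,0,0,2.5],[0,0,-3,0,0,0,2.5],[0,0,-5,0,0,0,2.5],[0,0,-6.9,0,0,0,2.5],[-2,0,-6.9,0,0,0,2.5]],
  ],
)

```text
time: 10.4
tcp_pos: [442.5, 15.3, 142.9]
ee_rot: [0.609, 0.793, -0.0, -0.0]
contact_force: [0.2, 0.2, -4.6]
finger_gap: 0.379
```

Call:
step_arm(
  plan=[
    [[-3,0,0,0,0,0,2.5],[-6,0.1,0,0,0,0,2.5],[-9,0.2,0,0,0,0,2.5],[-12,0.3,0,0,0,0,2.5],[-14,0.3,0,0,0,0,2.5]],
  ],
)

```text
time: 10.9
tcp_pos: [481.7, -120.8, 143.2]
ee_rot: [0.609, 0.793, -0.0, -0.001]
contact_force: [-0.1, -0.2, -4.7]
finger_gap: 0.379
```

Call:
step_arm(
  plan=[
    [[-3,0.1,0,0,0,0,2.5],[-6,0.2,0,0,0,0,2.5],[-9,0.3,0,0,0,0,2.5],[-10.5,0.35,0,0,0,0,2.5],[-10.5,0.35,0,0,0,0,2.5]],
  ],
)

```text
time: 11.4
tcp_pos: [512.0, -222.6, 143.1]
ee_rot: [0.61, 0.792, -0.0, -0.001]
contact_force: [-0.3, 0.1, -4.5]
finger_gap: 0.381
```

```bash
python3 -c "
from h import *
go([511.7,-222.3,70.2],105)"
```

```text
t 11.4 tcp [ 512.  -222.6  143.1] yaw 104.8 gap 0.381 F [-0.3  0.1 -4.5] j1,6 [-0.48 -0.73]
  -> [ 0.04 -0.01  7.29] [-0.002 -0.001 -0.004]
```

Call:
step_arm(
  plan=[
    [[0,0,3,0,0,0,2.5],[0,0,5.5,0,0,0,2.5],[0,0,6.8,0,0,0,2.5],[0,0,7.2,0,0,0,2.5],[0,0,7.3,0,0,0,2.5]],
  ],
)

```text
time: 11.9
tcp_pos: [512.1, -222.3, 70.8]
ee_rot: [0.61, 0.792, -0.0, -0.0]
contact_force: [0.4, 0.1, -4.0]
finger_gap: 0.378
```

Call:
step_arm(
  plan=[
    [[0,0,0,0,0,0,2.5],[0,0,0.05,0,0,0,2.5]],
  ],
)

```text
time: 12.1
tcp_pos: [512.6, -222.4, 71.3]
ee_rot: [0.61, 0.792, -0.0, 0.0]
contact_force: [-0.1, 0.5, -3.9]
finger_gap: 0.385
```

Call:
step_arm(
  plan=[
    [[0,0,0.1,0,0,0,2.5],[0,0,0.15,0,0,0,2.5],[0,0,0.2,0,0,0,2.5],[0,0,0.2,0,0,0,2.5]],
  ],
)

```text
time: 12.5
tcp_pos: [513.1, -222.6, 70.3]
ee_rot: [0.61, 0.792, -0.0, 0.001]
contact_force: [-2.2, 0.2, 6.9]
finger_gap: 0.383
```

Call:
step_arm(
  plan=[
    [[0,0,0,0,0,0,4],[0,0,0,0,0,0,5.5],[0,0,0,0,0,0,7],[0,0,0,0,0,0,7]],
  ],
)

```text
time: 12.9
tcp_pos: [513.1, -222.6, 70.3]
ee_rot: [0.61, 0.792, -0.0, 0.001]
contact_force: [0.3, 0.3, 0.4]
finger_gap: 0.822
```

Call:
step_arm(
  plan=[
    [[0,0,-2,0,0,0,7],[0,0,-5,0,0,0,7],[0,0,-7.5,0,0,0,7],[2,0,-9,0,0,0,7],[6,0,-11,0,0,0,7]],
  ],
)

```text
time: 13.4
tcp_pos: [497.3, -165.1, 180.4]
ee_rot: [0.611, 0.792, -0.0, 0.001]
contact_force: [0.6, 0.4, 1.1]
finger_gap: 0.82
```

```bash
python3 snap.py C; python3 -c "
from h import *
go([495.6,11.3,120],106)"
```

```text
t 13.45 tcp [ 496.9 -160.2  183.5] yaw 104.86 gap 0.816 F [1.3 3.1 5. ] j1,6 [-0.38 -0.64]
  -> [16.62  4.25  6.33] [ 0.003  0.002 -0.02 ]
```

View pics/wC.png

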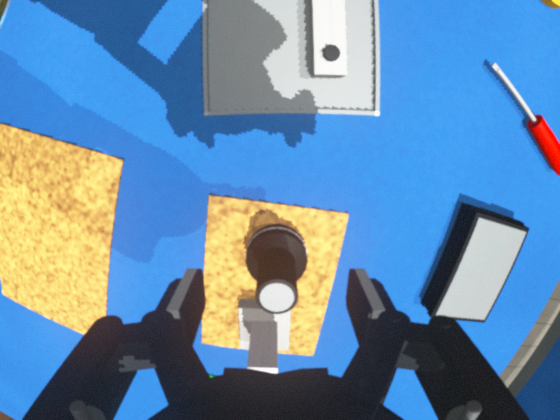

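Both pieces stand upright on the smaller cork mat (lens at (277,290), gauge at (264,330)) and the bar is untouched. Before fetching the bar I'll measure the plate from two wrist positions.

Call:
step_arm(
  plan=[
    [[4.5,0.6,-1,0.003,0.002,0,7],[9,1.2,-3,0.003,0.002,0,7],[13.5,1.8,-5,0.003,0.002,0,7],[18,2.4,-6.5,0.003,0.002,0,7],[22,3,-6.5,0.003,0.002,0,7]],
  ],
)

```text
time: 13.95
tcp_pos: [469.2, 62.2, 250.4]
ee_rot: [0.61, 0.793, 0.001, 0.002]
contact_force: [0.6, -0.5, 0.1]
finger_gap: 0.816
```

Call:
step_arm(
  plan=[
    [[4.5,0.6,0,0,0,0,7],[9,1.2,0,0,0,0,7],[12,1.8,0,0,0,0,7],[12,1.8,0,0,0,0,7]],
  ],
)

```text
time: 14.35
tcp_pos: [455.1, 185.7, 250.3]
ee_rot: [0.608, 0.794, 0.002, 0.002]
contact_force: [-0.2, -1.0, 0.2]
finger_gap: 0.816
```

```bash
python3 snap.py D
```

Call:
step_arm(
  plan=[
    [[4.5,0.6,0,0,0,0,7],[9,1.2,0,0,0,0,7],[13,1.8,0,0,0,0,7],[13,1.8,0,0,0,0,7],[13,1.8,0,0,0,0,7]],
  ],
)

```text
time: 14.9
tcp_pos: [439.2, 313.8, 249.8]
ee_rot: [0.608, 0.794, 0.001, 0.002]
contact_force: [0.0, -0.5, -0.8]
finger_gap: 0.82
```

```bash
python3 snap.py E; python3 - <<'E'
import cv2,numpy as np
a=cv2.imread("pics/wD.png");b=cv2.imread("pics/wE.png")
cv2.imwrite("pics/DE.png",np.hstack([a[:,110:490],b[:,110:490]]))
E
python3 -c "
from h import *
go([495.6,11.3,120],106)"
```

```text
t 14.95 tcp [439.4 313.3 250. ] yaw 105.0 gap 0.818 F [-0.1  0.1 -0.1] j1,6 [0.55 0.29]
  -> [-30.6   -2.44  13.03] [ 0.004  0.001 -0.017]
```

View pics/DE.png

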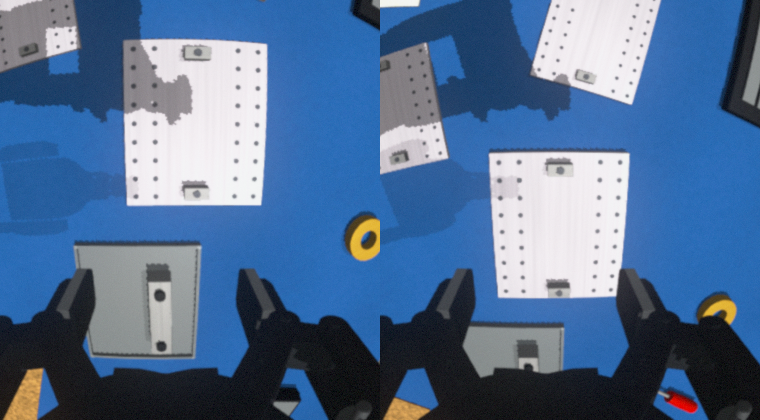

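Plate views D and E show the stop tops with dark dots at about (307,53)/(306,194) in D and (289,170)/(289,292) in E. I'll triangulate those dots and the plate corners.

```bash
python3 - <<'E'
from h import *; import pickle
PD,PE=[pickle.load(open(f"pics/w{n}.pkl","rb")) for n in "DE"]
D=cv2.imread("pics/wD.png");E=cv2.imread("pics/wE.png")
def dot(I,s):
    w=5; p=cv2.cvtColor(I,cv2.COLOR_BGR2GRAY)[s[1]-w:s[1]+w+1,s[0]-w:s[0]+w+1].astype(float)
    q=np.clip(np.median(p)-15-p,0,None); y,x=np.mgrid[-w:w+1,-w:w+1]; q[(x**2+y**2)>20]=0
    return np.array([s[0]+(q*x).sum()/q.sum(),s[1]+(q*y).sum()/q.sum()])
S=[]
for a,b in [((307,53),(289,169)),((306,193),(289,292))]:
    a,b=dot(D,a),dot(E,b); X=tri([ray(PD,a,1),ray(PE,b,1)]);S.append(X); print(a.round(1),b.round(1),X.round(1),(proj(PE,X,1)-b).round(1))
d=S[0]-S[1];print("mid",(S[0]+S[1])/2,np.linalg.norm(d),np.degrees(np.arctan2(d[1],d[0])))
# corners (LL,LR,UL,UR)
for n,I,P,c in (("D",D,PD,[(234,40),(377,45),(372,206),(238,206)]),("E",E,PE,[(219,152),(360,152),(347,298),(228,297)])):
    g=cv2.cvtColor(I,cv2.COLOR_BGR2GRAY)
    c=cv2.cornerSubPix(g,np.array(c,np.float32)[:,None],(5,5),(-1,-1),(3,30,.01))[:,0]
    X=plane(P,c,12,1); print(n,c.round(1).tolist(),X[:,:2].round(1).tolist(),X.mean(0).round(1),rect(X))
E
```

```text
[307.4  52. ] [289.7 169.9] [450.4 332.3  27. ] [[-0. -0.]]
[306.3 193.5] [288.7 292.6] [491.6 183.9  27.5] [[-0.1 -0. ]]
mid [470.97270909 258.13324343  27.2529211 ] 154.03935966825935 105.5284959952442Traceback (most recent call last):
  File "<stdin>", line 15, in <module>
cv2.error: OpenCV(4.12.0) :-1: error: (-5:Bad argument) in function 'cornerSubPix'
> Overload resolution failed:
>  - Layout of the output array corners is incompatible with cv::Mat
>  - Expected Ptr<cv::UMat> for argument 'corners'
```

Nest at (471.0, 258.1) with its y axis at 105.5°. The stops are 154.0 mm apart and 27.3 mm high (text: 154 and 28), so the scale is confirmed. Now the bar.

Call:
step_arm(
  plan=[
    [[-4.5,-0.4,0,0.004,0.001,-0.017,5.6],[-9,-0.8,0,0.004,0.001,-0.017,5.6],[-13.5,-1.2,0,0.004,0.001,-0.017,5.6],[-18,-1.5,1,0.004,0.001,-0.017,5.6],[-22,-1.8,2,0.004,0.001,-0.017,5.6]],
  ],
)

```text
time: 15.45
tcp_pos: [479.1, 92.5, 230.5]
ee_rot: [0.603, 0.798, 0.0, 0.001]
contact_force: [-0.6, -0.4, 0.3]
finger_gap: 0.658
```

```bash
python3 -c "
from h import *
go([495.6,11.3,80],106)"
```

```text
t 15.45 tcp [479.1  92.5 230.5] yaw 105.84 gap 0.658 F [-0.6 -0.4  0.3] j1,6 [ 0.12 -0.16]
  -> [-8.25 -0.64 15.05] [ 0.001  0.001 -0.003]
```

Call:
step_arm(
  plan=[
    [[-4,-0.3,1,0,0,0,5.6],[-8.2,-0.65,3,0,0,0,5.6],[-8.2,-0.65,7.5,0,0,0,5.6],[-8.2,-0.65,12,0,0,0,5.6],[-8.2,-0.65,14.5,0,0,0,5.6]],
  ],
)

```text
time: 15.95
tcp_pos: [493.6, 9.7, 82.7]
ee_rot: [0.604, 0.797, -0.001, -0.001]
contact_force: [0.6, 0.4, 0.4]
finger_gap: 0.656
```

```bash
python3 snap.py F; python3 -c "
from h import *
go([495.6,11.3,29],106)"
```

```text
t 16.0 tcp [492.5  10.   80.1] yaw 105.69 gap 0.659 F [-2.2  0.5 -5.1] j1,6 [-0.05 -0.33]
  -> [0.03 0.36 5.11] [-0.006 -0.001 -0.005]
```

View pics/wF.png

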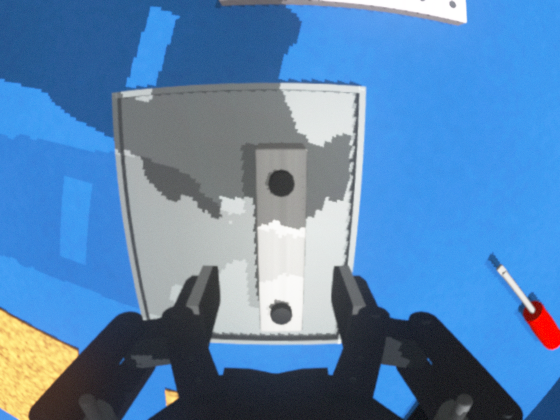

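The fingers straddle the bar (screws at (281,183) and (281,314)) and stay inside the rim. Descending.

Call:
step_arm(
  plan=[
    [[0,0.35,1,-0.005,0,-0.005,5.6],[0,0.35,2.5,-0.005,0,-0.005,5.6],[0,0.35,4,-0.005,0,-0.005,5.6],[0,0.35,5,-0.005,0,-0.005,5.6],[0,0.35,5,-0.005,0,-0.005,5.6]],
  ],
)

```text
time: 16.5
tcp_pos: [495.2, 10.2, 29.9]
ee_rot: [0.602, 0.798, -0.0, -0.001]
contact_force: [0.5, -0.6, 0.4]
finger_gap: 0.657
```

```bash
python3 -c "
from h import *
go([495.6,11.3,29],106)"
```

```text
t 16.5 tcp [495.2  10.2  29.9] yaw 105.92 gap 0.657 F [ 0.5 -0.6  0.4] j1,6 [-0.05 -0.33]
  -> [0.09 0.07 0.09] [-0.002 -0.002 -0.001]
```

Call:
step_arm(
  plan=[
    [[0.1,0.05,0,0,0,0,4],[0.1,0.05,0,0,0,0,3.2],[0.1,0.05,0,0,0,0,2.5],[0.1,0.05,0,0,0,0,2],[0.1,0.05,0,0,0,0,2]],
  ],
  force=60,
)

```text
time: 17.0
tcp_pos: [496.0, 11.2, 31.0]
ee_rot: [0.602, 0.798, 0.0, -0.0]
contact_force: [-0.6, -1.2, 6.1]
finger_gap: 0.32
```

Call:
step_arm(
  plan=[
    [[0,0,0,0,0,0,2],[0,0,0,0,0,0,2],[0,0,0,0,0,0,2]],
  ],
)

```text
time: 17.3
tcp_pos: [495.9, 11.2, 31.0]
ee_rot: [0.602, 0.798, 0.0, -0.001]
contact_force: [-0.7, -0.6, -0.0]
finger_gap: 0.314
```

```bash
python3 -c "
from h import *
go([471,258.1,100],105.5);print(bot.state()['ee_rot'].round(4))"
```

```text
t 17.3 tcp [495.9  11.2  31. ] yaw 105.93 gap 0.314 F [-0.7 -0.6 -0. ] j1,6 [-0.05 -0.33]
  -> [24.43  4.38 -6.88] [-0.001 -0.001  0.007]
[ 6.023e-01  7.983e-01  1.000e-04 -5.000e-04]
```

Call:
step_arm(
  plan=[
    [[0,0,-1,0,0,0,2],[0,0,-3,0,0,0,2],[0,0,-5,0,0,0,2],[1,0,-6.9,0,0,0.007,2],[4,0.7,-6.9,0,0,0.007,2]],
  ],
)

```text
time: 17.8
tcp_pos: [492.8, 50.7, 103.0]
ee_rot: [0.606, 0.795, 0.001, 0.001]
contact_force: [-0.3, 1.0, -3.3]
finger_gap: 0.314
```

Call:
step_arm(
  plan=[
    [[4,0.7,0,0,0,0,2],[8,1.4,0,0,0,0,2],[12,2.1,0,0,0,0,2],[16,2.8,0,0,0,0,2],[18,3.1,0,0,0,0,2]],
  ],
)

```text
time: 18.3
tcp_pos: [474.4, 235.2, 103.8]
ee_rot: [0.605, 0.796, 0.002, 0.001]
contact_force: [0.6, -0.9, -3.4]
finger_gap: 0.318
```

```bash
python3 -c "
from h import *
go([471,258.1,60],105.5)"
```

```text
t 18.3 tcp [474.4 235.2 103.8] yaw 105.48 gap 0.318 F [ 0.6 -0.9 -3.4] j1,6 [0.39 0.12]
  -> [2.3  0.27 4.38] [ 0.004 -0.    -0.   ]
```

Call:
step_arm(
  plan=[
    [[2.3,0.27,0,0.004,0,0,2],[2.3,0.27,1.5,0.004,0,0,2],[2.3,0.27,3.5,0.004,0,0,2],[2.3,0.27,4.5,0.004,0,0,2],[2.3,0.27,5,0.004,0,0,2]],
  ],
)

```text
time: 18.8
tcp_pos: [470.8, 258.0, 53.4]
ee_rot: [0.605, 0.796, -0.0, -0.0]
contact_force: [-0.1, 0.1, -3.1]
finger_gap: 0.32
```

```bash
python3 snap.py G; python3 -c "
from h import *
go([471,258.1,39],105.5)"
```

```text
t 18.85 tcp [470.8 257.9  53.1] yaw 105.47 gap 0.313 F [-0.6 -0.8 -3.5] j1,6 [0.43 0.16]
  -> [0.01 0.03 1.41] [-0.001  0.    -0.001]
```

View pics/wG.png

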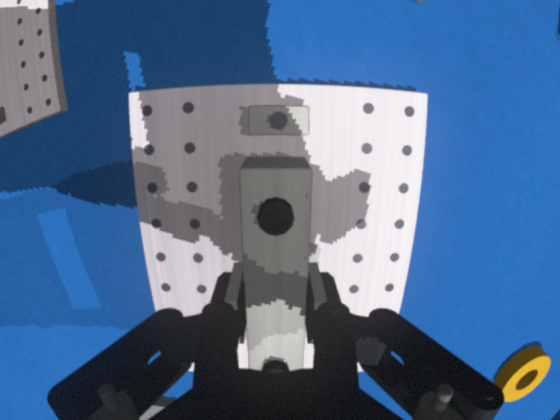

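The bar is in line with the stop (stop at (279,120), bar end at (275,165)). Lowering it.

Call:
step_arm(
  plan=[
    [[0,0.03,0.6,0,0,0,2],[0,0.03,1.1,0,0,0,2],[0,0.03,1.3,0,0,0,2],[0,0.03,1.4,0,0,0,2],[0,0.03,1.45,0,0,0,2]],
  ],
)

```text
time: 19.35
tcp_pos: [471.2, 258.0, 39.0]
ee_rot: [0.606, 0.796, -0.0, -0.0]
contact_force: [-4.5, -2.9, 6.2]
finger_gap: 0.316
```

Call:
step_arm(
  plan=[
    [[0,0,0,0,0,0,2],[0,0,0,0,0,0,2]],
  ],
)

```text
time: 19.55
tcp_pos: [471.2, 258.0, 39.1]
ee_rot: [0.606, 0.796, -0.0, -0.0]
contact_force: [-0.1, 0.2, -2.3]
finger_gap: 0.314
```

Call:
step_arm(
  plan=[
    [[0,0,0.05,0,0,0,2],[0,0,0.05,0,0,0,3.5],[0,0,0,0,0,0,5.6],[0,0,0,0,0,0,5.6],[0,0,0,0,0,0,5.6]],
  ],
  force=40,
)

```text
time: 20.05
tcp_pos: [471.3, 258.1, 39.2]
ee_rot: [0.606, 0.796, -0.0, -0.0]
contact_force: [0.1, -0.3, 0.7]
finger_gap: 0.656
```

Call:
step_arm(
  plan=[
    [[0,0,-2,0,0,0,5.6],[0,0,-5,0,0,0,5.6],[0,0,-9,0,0,0,5.6],[0,0,-13.5,0,0,0,5.6],[0,0,-17,0,0,0,5.6]],
  ],
)

```text
time: 20.55
tcp_pos: [471.5, 258.1, 211.9]
ee_rot: [0.606, 0.796, 0.001, 0.0]
contact_force: [-0.2, -0.4, -0.1]
finger_gap: 0.656
```

```bash
python3 snap.py H; python3 -c "
from h import *
go([513.1,-222.6,150],105)"
```

```text
t 20.6 tcp [473.  258.9 217.3] yaw 105.47 gap 0.66 F [ 1.  -0.1  6.1] j1,6 [0.43 0.16]
  -> [-47.48  -9.04   6.58] [ 0.009 -0.001  0.008]
```

View pics/wH.png

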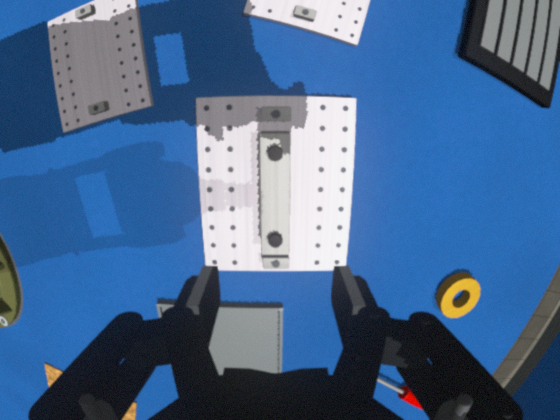

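The bar lies between the stops, with its screws at (275,152) and (275,239). I'll check that numerically while travelling back to the lens.

```bash
python3 - <<'E'
from h import *; import pickle
P=pickle.load(open("pics/wH.pkl","rb")); g=cv2.imread("pics/wH.png",0)
c=[]
for x0,y0 in((275,152),(275,239)):
    p=g[y0-11:y0+12,x0-11:x0+12]<95; y,x=np.nonzero(p); c.append((x0-11+x.mean(),y0-11+y.mean()))
X=plane(P,c,48,1); print(np.round(c,1),X.round(1),X.mean(0).round(1)); d=X[0]-X[1]; print(np.linalg.norm(d),np.degrees(np.arctan2(d[1],d[0])))
E
```

```text
[[274.4 152.1]
 [274.3 238.7]] [[458.9 299.2  48. ]
 [481.  219.2  48. ]] [469.9 259.2  48. ]
82.9735693720933 105.43118146180775
```

Call:
step_arm(
  plan=[
    [[-4.5,-0.9,0,0,0,0,7],[-9,-1.8,0,0,0,0,7],[-13.5,-2.6,0,0,0,0,7],[-18,-3.5,0,0,0,0,7],[-22.5,-4.4,0,0,0,0,7]],
  ],
)

```text
time: 21.1
tcp_pos: [490.4, 28.5, 216.5]
ee_rot: [0.605, 0.796, 0.004, 0.002]
contact_force: [0.6, 0.5, -0.7]
finger_gap: 0.82
```

Call:
step_arm(
  plan=[
    [[-4.5,-0.9,0,0,0,0,7],[-9,-1.8,0,0,0,0,7],[-13.5,-2.6,0,0,0,0,7],[-18,-3.5,0,0,0,0,7],[-22.5,-4.4,0,0,0,0,7]],
  ],
)

```text
time: 21.6
tcp_pos: [507.9, -202.0, 215.6]
ee_rot: [0.605, 0.796, 0.004, 0.002]
contact_force: [0.4, 1.1, -0.1]
finger_gap: 0.816
```

```bash
python3 -c "
from h import *
go([513.1,-222.6,110],104.85)"
```

```text
t 21.6 tcp [ 507.9 -202.   215.6] yaw 105.48 gap 0.816 F [ 0.4  1.1 -0.1] j1,6 [-0.45 -0.72]
  -> [-2.14 -0.14 10.56] [ 0.009 -0.001  0.011]
```

The bar is within about 1.5 mm of the nest and 0.1° of its line. Now the lens goes back.

Call:
step_arm(
  plan=[
    [[-2.1,-0.1,1,0.009,0,0.011,7],[-2.1,-0.1,4,0.009,0,0.011,7],[-2.1,-0.1,7.5,0.009,0,0.011,7],[-2.1,-0.1,10,0.009,0,0.011,7],[-2.1,-0.1,10.5,0.009,0,0.011,7]],
  ],
)

```text
time: 22.1
tcp_pos: [512.2, -221.6, 107.6]
ee_rot: [0.61, 0.793, 0.0, -0.003]
contact_force: [-0.5, -0.6, -0.3]
finger_gap: 0.821
```

```bash
python3 -c "
from h import *
go([513.1,-222.6,70.3],104.85)"
```

```text
t 22.1 tcp [ 512.2 -221.6  107.6] yaw 104.84 gap 0.821 F [-0.5 -0.6 -0.3] j1,6 [-0.47 -0.73]
  -> [-0.14  0.07  3.73] [-0.003 -0.005 -0.   ]
```

Call:
step_arm(
  plan=[
    [[-0.1,0.05,1.5,-0.003,-0.004,0,7],[-0.1,0.05,3,-0.003,-0.004,0,7],[-0.1,0.05,3.7,-0.003,-0.004,0,7],[-0.1,0.05,3.7,-0.003,-0.004,0,7]],
  ],
)

```text
time: 22.5
tcp_pos: [512.6, -222.2, 70.2]
ee_rot: [0.61, 0.793, -0.0, -0.001]
contact_force: [-1.0, -0.8, -0.3]
finger_gap: 0.82
```

Call:
step_arm(
  plan=[
    [[0,0,0,0,0,0,5],[0,0,0,0,0,0,4],[0,0,0,0,0,0,3.4],[0,0,0,0,0,0,2.5],[0,0,0,0,0,0,2.5]],
  ],
)

```text
time: 23.0
tcp_pos: [513.1, -222.3, 70.9]
ee_rot: [0.61, 0.793, 0.0, -0.0]
contact_force: [0.7, 1.2, 6.2]
finger_gap: 0.378
```

Call:
step_arm(
  plan=[
    [[0,0,0,0,0,0,2.5],[0,0,0,0,0,0,2.5]],
  ],
)

```text
time: 23.2
tcp_pos: [513.1, -222.3, 71.0]
ee_rot: [0.61, 0.793, 0.0, -0.0]
contact_force: [1.2, -0.3, 1.6]
finger_gap: 0.378
```

Call:
step_arm(
  plan=[
    [[0,0,-1,0,0,0,2.5],[0,0,-3,0,0,0,2.5],[0,0,-5,0,0,0,2.5],[0,0,-7,0,0,0,2.5],[2,0,-7,0,0,0,2.5]],
  ],
)

```text
time: 23.7
tcp_pos: [508.9, -204.5, 143.9]
ee_rot: [0.61, 0.792, 0.0, 0.002]
contact_force: [0.6, 0.5, -4.9]
finger_gap: 0.376
```

Call:
step_arm(
  plan=[
    [[3,-0.1,0,0,0,0,2.5],[6,-0.2,0,0,0,0,2.5],[9,-0.2,0,0,0,0,2.5],[12,-0.3,0,0,0,0,2.5],[14,-0.4,0,0,0,0,2.5]],
  ],
)

```text
time: 24.2
tcp_pos: [468.4, -68.6, 143.7]
ee_rot: [0.61, 0.792, 0.0, 0.002]
contact_force: [0.2, -0.2, -3.7]
finger_gap: 0.378
```

```bash
python3 -c "
from h import *
go([436.5,33.9,140],104.84)"
```

```text
t 24.2 tcp [468.4 -68.6 143.7] yaw 104.8 gap 0.378 F [ 0.2 -0.2 -3.7] j1,6 [-0.22 -0.48]
  -> [10.72 -0.47  0.35] [ 0.003  0.002 -0.001]
```

Call:
step_arm(
  plan=[
    [[3,-0.1,0,0,0,0,2.5],[6.5,-0.25,0,0.003,0,0,2.5],[9.5,-0.4,0,0.003,0,0,2.5],[10.7,-0.45,0.5,0.003,0.002,0,2.5],[10.7,-0.45,2,0.003,0.002,0,2.5]],
  ],
)

```text
time: 24.7
tcp_pos: [436.9, 34.8, 124.3]
ee_rot: [0.609, 0.793, 0.0, 0.001]
contact_force: [0.1, 0.0, -5.0]
finger_gap: 0.38
```

```bash
python3 -c "
from h import *
go([436.5,33.9,72],104.84)"
```

```text
t 24.7 tcp [436.9  34.8 124.3] yaw 104.91 gap 0.38 F [ 0.1  0.  -5. ] j1,6 [-0.   -0.26]
  -> [-0.07 -0.08  5.23] [0.002 0.001 0.001]
```

Call:
step_arm(
  plan=[
    [[-0.1,-0.05,2,0.002,0,0,2.5],[-0.1,-0.05,4,0.002,0,0,2.5],[-0.1,-0.05,4.9,0.002,0,0,2.5],[-0.1,-0.05,5.15,0.002,0,0,2.5],[-0.1,-0.05,5.25,0.002,0,0,2.5]],
  ],
)

```text
time: 25.2
tcp_pos: [437.1, 33.6, 72.2]
ee_rot: [0.609, 0.793, -0.0, 0.0]
contact_force: [0.4, -0.4, -3.7]
finger_gap: 0.381
```

Call:
step_arm(
  plan=[
    [[0,0,0,0,0,0,2.5],[0,0,0,0,0,0,2.5]],
  ],
)

```text
time: 25.4
tcp_pos: [437.5, 33.5, 72.8]
ee_rot: [0.609, 0.793, 0.0, 0.001]
contact_force: [0.2, -0.5, -4.3]
finger_gap: 0.379
```

Call:
step_arm(
  plan=[
    [[0,0,0.08,0,0,0,2.5],[0,0,0.14,0,0,0,2.5],[0,0,0.18,0,0,0,2.5],[0,0,0.18,0,0,0,2.5]],
  ],
)

```text
time: 25.8
tcp_pos: [437.9, 33.5, 71.9]
ee_rot: [0.609, 0.793, 0.0, 0.001]
contact_force: [-1.5, -0.8, 8.5]
finger_gap: 0.383
```

Call:
step_arm(
  plan=[
    [[0,0,0,0,0,0,4],[0,0,0,0,0,0,5.5],[0,0,0,0,0,0,7],[0,0,0,0,0,0,7]],
  ],
)

```text
time: 26.2
tcp_pos: [438.0, 33.5, 71.9]
ee_rot: [0.609, 0.793, 0.0, 0.001]
contact_force: [-0.1, 0.3, -0.7]
finger_gap: 0.819
```

Call:
step_arm(
  plan=[
    [[0,0,-2,0,0,0,7],[0,0,-5,0,0,0,7],[0,0,-8,0,0,0,7],[-3,0,-9,0,0,0,7],[-7,0,-9,0,0,0,7]],
  ],
)

```text
time: 26.7
tcp_pos: [456.5, -34.1, 163.9]
ee_rot: [0.608, 0.794, 0.001, 0.003]
contact_force: [0.2, -1.2, -0.2]
finger_gap: 0.819
```

Call:
step_arm(
  plan=[
    [[-4.5,0,0,0,0,0,7],[-9,0,0,0,0,0,7],[-13.5,0,0,0,0,0,7],[-18,0,0,0,0,0,7],[-22.5,0,0,0,0,0,7]],
  ],
)

```text
time: 27.2
tcp_pos: [515.1, -253.4, 164.5]
ee_rot: [0.608, 0.794, 0.001, 0.003]
contact_force: [-0.0, 0.1, 0.5]
finger_gap: 0.824
```

```bash
python3 -c "
from h import *
go([523,-312,110],104.92)"
```

```text
t 27.2 tcp [ 515.1 -253.4  164.5] yaw 105.04 gap 0.824 F [-0.   0.1  0.5] j1,6 [-0.52 -0.78]
  -> [-5.85 -0.78  5.46] [0.005 0.003 0.002]
```

Call:
step_arm(
  plan=[
    [[-4,-0.5,0,0.005,0.003,0.002,7],[-5.85,-0.8,1,0.005,0.003,0.002,7],[-5.85,-0.8,4,0.005,0.003,0.002,7],[-5.85,-0.8,5.5,0.005,0.003,0.002,7],[-5.85,-0.8,5.5,0.005,0.003,0.002,7]],
  ],
)

```text
time: 27.7
tcp_pos: [522.0, -311.1, 107.3]
ee_rot: [0.609, 0.793, 0.0, -0.002]
contact_force: [0.1, -0.4, -0.1]
finger_gap: 0.824
```

```bash
python3 -c "
from h import *
go([523,-312,71.7],104.92)"
```

```text
t 27.7 tcp [ 522.  -311.1  107.3] yaw 104.94 gap 0.824 F [ 0.1 -0.4 -0.1] j1,6 [-0.6  -0.86]
  -> [-0.13  0.09  3.56] [-0.002 -0.004  0.   ]
```

Call:
step_arm(
  plan=[
    [[-0.1,0.05,1.5,-0.002,-0.003,0,7],[-0.1,0.05,3,-0.002,-0.003,0,7],[-0.1,0.05,3.5,-0.002,-0.003,0,7],[-0.1,0.05,3.5,-0.002,-0.003,0,7]],
  ],
)

```text
time: 28.1
tcp_pos: [522.5, -311.5, 72.0]
ee_rot: [0.609, 0.793, -0.0, -0.001]
contact_force: [0.3, 0.0, -0.1]
finger_gap: 0.818
```

Call:
step_arm(
  plan=[
    [[0,0,0,0,0,0,4.5],[0,0,0,0,0,0,3.4],[0,0,0,0,0,0,2.9],[0,0,0,0,0,0,2],[0,0,0,0,0,0,2]],
  ],
)

```text
time: 28.6
tcp_pos: [522.8, -311.6, 72.6]
ee_rot: [0.609, 0.793, -0.0, -0.0]
contact_force: [-0.9, 2.0, 6.2]
finger_gap: 0.321
```

Call:
step_arm(
  plan=[
    [[0,0,0,0,0,0,2],[0,0,0,0,0,0,2]],
  ],
)

```text
time: 28.8
tcp_pos: [522.7, -311.7, 72.7]
ee_rot: [0.609, 0.793, -0.0, -0.0]
contact_force: [-0.8, 1.0, 2.5]
finger_gap: 0.328
```

Call:
step_arm(
  plan=[
    [[0,0,-1,0,0,0,2],[0,0,-3,0,0,0,2],[0,0,-5,0,0,0,2],[0,0,-7,0,0,0,2],[2,0,-7,0,0,0,2]],
  ],
)

```text
time: 29.3
tcp_pos: [518.5, -294.1, 145.9]
ee_rot: [0.61, 0.793, 0.0, 0.002]
contact_force: [0.2, -0.3, -1.3]
finger_gap: 0.327
```

Call:
step_arm(
  plan=[
    [[3,0,0,0,0,0,2],[6,0.05,0,0,0,0,2],[9,0.1,0,0,0,0,2],[12,0.1,0,0,0,0,2],[14,0.1,0,0,0,0,2]],
  ],
)

```text
time: 29.8
tcp_pos: [482.9, -156.9, 145.9]
ee_rot: [0.609, 0.793, 0.0, 0.002]
contact_force: [0.5, -0.0, -1.1]
finger_gap: 0.326
```

```bash
python3 -c "
from h import *
go([452.8,-34.9,135],104.94)"
```

```text
t 29.8 tcp [ 482.9 -156.9  145.9] yaw 104.91 gap 0.326 F [ 0.5 -0.  -1.1] j1,6 [-0.39 -0.65]
  -> [12.57  0.22  1.05] [ 0.003  0.003 -0.001]
```

Call:
step_arm(
  plan=[
    [[3,0.05,0,0,0,0,2],[6.5,0.1,0,0.003,0.002,0,2],[10,0.2,0,0.003,0.002,0,2],[12.5,0.2,0,0.003,0.002,0,2],[12.5,0.2,1,0.003,0.002,0,2]],
  ],
)

```text
time: 30.3
tcp_pos: [452.6, -33.5, 136.7]
ee_rot: [0.608, 0.794, 0.0, 0.001]
contact_force: [0.4, -0.1, -1.5]
finger_gap: 0.326
```

```bash
python3 -c "
from h import *
go([452.8,-34.9,73.5],104.94)"
```

```text
t 30.3 tcp [452.6 -33.5 136.7] yaw 105.05 gap 0.326 F [ 0.4 -0.1 -1.5] j1,6 [-0.15 -0.42]
  -> [-0.13 -0.03  6.32] [0.002 0.002 0.002]
```

Call:
step_arm(
  plan=[
    [[-0.1,-0.05,2,0.002,0.002,0,2],[-0.1,-0.05,4,0.002,0.002,0,2],[-0.1,-0.05,5.6,0.002,0.002,0,2],[-0.1,-0.05,6.1,0.002,0.002,0,2],[-0.1,-0.05,6.25,0.002,0.002,0,2]],
  ],
)

```text
time: 30.8
tcp_pos: [452.5, -35.0, 74.0]
ee_rot: [0.608, 0.794, -0.0, -0.001]
contact_force: [0.4, -0.4, -2.4]
finger_gap: 0.324
```

Call:
step_arm(
  plan=[
    [[0,0,0,0,0,0,2],[0,0,0.06,0,0,0,2]],
  ],
)

```text
time: 31.0
tcp_pos: [452.9, -35.2, 74.1]
ee_rot: [0.609, 0.794, 0.0, -0.0]
contact_force: [-0.4, 0.8, -1.7]
finger_gap: 0.322
```

Call:
step_arm(
  plan=[
    [[0,0,0.06,0,0,0,2],[0,0,0.1,0,0,0,2],[0,0,0.13,0,0,0,2],[0,0,0.13,0,0,0,2]],
  ],
)

```text
time: 31.4
tcp_pos: [453.3, -35.3, 73.6]
ee_rot: [0.608, 0.794, 0.0, 0.001]
contact_force: [-2.2, 0.0, 8.6]
finger_gap: 0.326
```

Call:
step_arm(
  plan=[
    [[0,0,0,0,0,0,3.5],[0,0,0,0,0,0,5],[0,0,0,0,0,0,7],[0,0,0,0,0,0,7]],
  ],
)

```text
time: 31.8
tcp_pos: [453.3, -35.3, 73.6]
ee_rot: [0.609, 0.794, 0.0, 0.001]
contact_force: [0.0, 0.1, 0.4]
finger_gap: 0.821
```

Call:
step_arm(
  plan=[
    [[0,0,-2,0,0,0,7],[0,0,-5,0,0,0,7],[0,0,-9,0,0,0,7],[0,0,-13,0,0,0,7],[0,0,-17.5,0,0,0,7]],
  ],
)

```text
time: 32.3
tcp_pos: [452.6, -35.2, 249.8]
ee_rot: [0.609, 0.794, 0.0, 0.0]
contact_force: [-0.4, 0.3, -0.3]
finger_gap: 0.821
```

```bash
python3 -c "
from h import *
go([425.6,-98.4,249.6],103.95)"
```

```text
t 32.3 tcp [452.6 -35.2 249.8] yaw 105.04 gap 0.821 F [-0.4  0.3 -0.3] j1,6 [-0.16 -0.42]
  -> [-5.41 -4.25  0.02] [0.    0.    0.019]
```

Moving to the view-A pose so I can compare directly with the start picture.

Call:
step_arm(
  plan=[
    [[-2.7,-2.1,0,0,0,0.019,7],[-5.4,-4.25,0,0,0,0.019,7],[-5.4,-4.25,0,0,0,0.019,7],[-5.4,-4.25,0,0,0,0.019,7]],
  ],
)

```text
time: 32.7
tcp_pos: [425.4, -98.6, 249.8]
ee_rot: [0.617, 0.787, 0.0, 0.0]
contact_force: [-0.2, 0.2, 1.3]
finger_gap: 0.817
```

```bash
python3 snap.py Z; python3 - <<'E'
from h import *; import pickle
A=cv2.imread("pics/wA.png");Z=cv2.imread("pics/wZ.png"); cv2.imwrite("pics/AZ.png",np.hstack([A[:360,180:560],Z[:360,180:560]]))
for n,I in(("A",A),("Z",Z)):
    P=pickle.load(open(f"pics/w{n}.pkl","rb"))
    for s,z in(((324,60),90),):
        m=np.zeros((422,562),np.uint8); cv2.floodFill(I.copy(),m,s,0,(9,)*3,(9,)*3,4|cv2.FLOODFILL_FIXED_RANGE|cv2.FLOODFILL_MASK_ONLY|(1<<8))
        y,x=np.nonzero(m[1:-1,1:-1]); print(n,len(x),plane(P,[(x.mean(),y.mean())],z,1).round(1))
E
```

```text
A 633 [[436.4  33.8  90. ]]
Z 643 [[437.5  32.9  90. ]]
```

View pics/AZ.png

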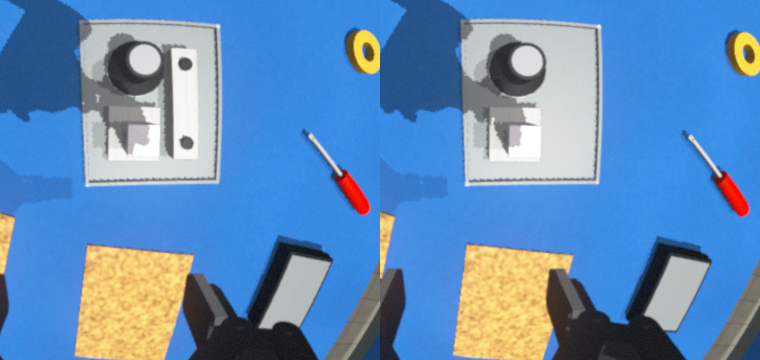

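The before/after views match. The lens is at (525,60) against (144,60)+380, the gauge at about (517,135) against (135,135)+380, and the bystanders look the same. Handing in.

```bash
python3 -c "
from station import bot,workorder
print(workorder.close_job(), bot.state()['time'])"
```

```text
the job is handed in; nothing more can be done
the job is handed in; nothing more can be done
```

The fixture is set up and the job is handed in at about 33 s of the 128 s allowed; no verdict is reported. I stood the gauge and then the lens on the smaller cork mat. Then I laid the bar, screw heads up, between the stops of the 160 x 190 plate, and put the lens and gauge back in the tray.

**Last checks**
- **Bar:** about 1.5 mm from the nest and 0.1° off its line, from one wrist view taken just after release. I didn't look at it again afterwards.
- **Lens:** 1.4 mm from its starting spot, measured in the final view.
- **Gauge:** its release pose was within about 1 mm of the grasp pose, and it looks the same in the before and after pictures. I didn't measure it separately at the end.
- **Cases, screwdriver and collar:** they look unmoved in the final picture, judged by eye.
- **Robot:** clear of everything at the end.

**Disagreements**
- Two-view heights came out 1 to 2 mm lower than the text, within the calibration error.
- The gripper read about 32 mm on the lens's 34 mm barrel, but the hold was firm both times.
- A corner-refinement check of the plate outline failed with an OpenCV error. I dropped it because the stop marks already gave a 154.0 mm spacing, as the text says.

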